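Pry open the toolbox and lift out the loaded tote tray

TASK

Slide the orange-handled flat pry blade into the slot under the toolbox lid's front lip and lever the lid up with it until it swings fully open by itself (do not raise the lid with the gripper), then lay the blade gently down on the bench, clear of the box. Take the tote tray by its wooden bar handle, lift it out with both rail castings in it, and finish the program while still holding it steady and level in the air, a few centimetres or more clear above the box rim. Leave the rail offcut, the battery pack and the tin where they are.

Things in the scene. Friction and masses are not known exactly. Their poses are not given: they have to be found in the camera images.
- box: Black open-topped toolbox fixed to the bench. Outside 144 (x) x 216 (y) x 95 mm high, walls and floor 4 mm. Origin: centre of the underside, on the bench; z up; its -y end is the front (pry ledge), its +y end carries the lid hinge. It is turned by up to about 0.25 rad.
- pry_slot (a point): Centre of the mouth of the pry slot on the box front, fixed to the box: a gap 14 mm high (82 to 96 mm above the bench; the lid's underside is its roof, a fixed bright metal ledge 80 mm wide along x its floor) and 16 mm deep along the box's +y, to the box's front wall. This point lies 89 mm above the bench, at the outer edge of the ledge. Its axes are the box's; a blade enters along +y.
- lid (a joint): Hinge angle of the toolbox lid, rad: 0 closed, 2.0 fully open. Grey flat lid 144 x 234 x 8 mm with a black rubber pad and an orange strip at the lip, 0.25 kg, hinge line along x on the box's +y end. A spring carries nearly all its weight (about 0.1 to 0.3 N at the lip raises it): below about 0.2 rad it falls shut, past about 0.45 rad it swings open by itself to 2.0 in about 3 s and stays there, leaning back beyond the +y end.
- lid_lip (a point): Lower edge of the middle of the lid's front lip, moving with the lid. The lip overhangs the box front by 18 mm; closed, it is 96 mm above the bench.
- lid_hinge (a point): Middle of the lid's hinge line, 95 mm above the bench; 234 mm from the lip.
- blade: Flat pry blade, loose on the bench, 0.12 kg, 190 mm long. Handle orange, 100 long x 22 wide x 24 mm high; blade steel, 30 wide x 3 mm thick, 90 mm of it sticking out of the handle's front end at the handle's mid height (12 mm). Origin: under the middle of the handle; x points along to the blade's tip, z up. Balance point about 20 mm ahead of the origin along x.
- blade_tip (a point): Middle of the blade's tip edge, 140 mm ahead of the blade's origin, 12 mm up.
- tray: Green tote tray, loose inside the box, 0.28 to 0.46 kg empty (hidden), outside 96 (x) x 164 (y) mm with walls 30 mm high and 4 mm thick. Origin: centre of its underside; axes almost those of the box. It stands on the box floor, 4 mm above the bench, with 15 mm or more free all round.
- tray_handle (a point): Centre of the tray's wooden bar handle: bar along the tray's y, 14 mm wide (x) and 16 mm high (68 to 84 mm above the tray's underside; this point 76 mm), carried by posts 73 mm either side of the middle. Free space below and beside the middle of the bar; in the box the bar's centre is about 80 mm above the bench, 15 mm below the rim; the inner box walls are 68 mm either side in x.
- chair_a: Dark steel rail chair casting, 28 x 36 x 20 mm, 0.06 kg, loose in the tray, to the +x side of the handle near the +y end. Origin: centre of its underside.
- chair_b: The same casting, loose in the tray, to the -x side of the handle near the -y end.
- rail_offcut: Bystander: short piece of steel rail, 130 mm long (y), 30 mm wide, 32 mm high. Origin: centre of the underside.
- battery: Bystander: grey battery pack, 75 x 120 x 59 mm high. Origin: centre of the underside.
- tin: Bystander: closed tin, 66 mm in diameter, 75 mm high. Origin: centre of the underside.
Things that resemble listed ones, but are neither listed nor needed, are in the scene too. Of the things that look like the blade, take the one that is farthest to the robot's left at the start.

How it is judged:
By the outcome, as a careful person would: the job done as asked, in the order asked, and still so for the second after the job is handed in, while the arm keeps its last pose, push and grip.
It also fails if it takes over 62 s, if anything falls off the work surface, if the arm or the gripper's body presses on something with over 40 N, if the wrist force passes 120 N, or if a joint passes its speed limit or range.

ROBOT

A 6-joint arm with a two-finger parallel gripper is mounted at the origin on the work surface. World frame = base frame: x ahead of the robot, y to its left, z up, the work surface at z = 0. Lengths are in m, angles in degrees, forces in N, time in s.
With the tool pointing down it reaches from about 0.4 to 0.825 m from the base axis. Payload 7 kg.
Tool frame: the origin (TCP) lies midway between the tips of the shut fingers; the grasp point (between the pads) lies 19 mm behind it; z points along the fingers, x is the direction in which the jaws open and shut, and the axes are right-handed (so a half turn about z gives the same grasp; the last joint's range is limited). The gripper opens to 88 mm and grips with 3 to 60 N. Pads are 19 mm wide; open, the fingers measure 130 mm over their backs; the gripper's body (78 mm by 193 mm) begins 47 mm behind the grasp point.
Start: joints at [-59.754, 20.546, 0.682, 0, -70.136, -16.507], TCP at [0.16, -0.656, 0.227] pointing down, gripper open.
Joint ranges: [-176.03, 176.03], [-82.01, 121.73], [-58.28, 71.71], [-173.87, 95.51], [-174.79, -0.11], [-173.66, 173.66]. Speed limits (degrees/s): [136.94, 136.94, 172.46, 180, 180, 180].

INTERFACE

Orientations are given as [roll, pitch, yaw] about the fixed x, y, z axes, in that order (R = Rz(yaw) Ry(pitch) Rx(roll)).
In Python, from plant import ctrl, vision, nets gives the robot as it stands.
- The arm moves only by the shell command python3 -m jog 'ROWS'. ROWS is text: rows parted by semicolons, each of 7 numbers parted by spaces: the turn, a rotation vector about the tool's x, y, z in units of 0.1 rad (1.0 is 0.1 rad), then the shift along the tool's x, y, z in units of 4 cm (1.0 is 4 cm), then the opening, from -1 (shut) to 1 (fully open). In form: rx ry rz x y z jaw; .... A call has 1 to 8 rows; each row shifts and turns the commanded pose from where the row before left it, along the tool's axes as they then stand; what a row does not reach is not made up. A row lasts 1/8 s, in which the tool goes at most 62.5 mm and 10.7 degrees, less where a joint would pass 70% of its speed; a pose out of reach is approached as far as the arm can. A call with a number of a shift or a turn outside -1 to 1 is refused whole. A call with a gripper value outside its range is refused whole. The fingers move at their own pace and stop on an object; the grip force is fixed at half the most. Time passes only in rows, so rows that do not move let the fingers close. It gives the time, the measured TCP pose, the force and the opening at its end, in the units of the state.
- ctrl.get_obs(): the state, without advancing time (a new reading comes with each control period).
- vision.snapshot(name): name is "scene" or "top"; returns (picture, depth): 420x560x3 uint8, red, green, blue; 420x560 float32, m along the optical axis (not along the pixel's ray), 0 where there is no reading.
- vision.camera_info(name): a dict with "camera_matrix" (3x3 intrinsics, pixels), "D" ([k1, k2, p1, p2, k3] as OpenCV has them; the pictures are not rectified), "camera_from_world" (4x4, takes a point from world to camera coordinates). Camera axes: x right, y down, z forward; pixel columns grow to the right and rows downward; lengths in m; the calibration is good to about 2 mm. A picture is of the moment at which its call begins. camera_info takes no time and is no camera call.
- ctrl.close_job(): hands the job in, once; it reports no verdict.
Trained networks look in the newest picture that a camera, given by its name, has taken for a name from the list of things; names that differ only in an ending like _2 or _b are one class to them, and where a whole thing is asked for, a point or a joint stands for the part that bears it (a point fixed in the world has none). Each returns a list of dicts, best first, with "score" (0 to 1); they miss things now and then, are a little off and sometimes report something else, mostly with a low value. They report only what shows in the picture. A call takes as long as a camera call. They do not tell look-alikes from the thing itself.
- nets.boxes_of(target, camera): "location" ([x, y, z] in m, in world coordinates, good to about 4 mm: the middle of the surface that is visible of it).
The state is a dict: "clock": time; "joint_pos": joint angles; "qvel": joint speeds; "tau": joint torques, N m; "tool_pos": TCP position; "orientation": TCP orientation; "force": force on the tool from outside, world axes, zero at the start; "moment": the same for the moment, N m; "opening": finger opening in m.
Only numpy, scipy, OpenCV 4.12 (cv2) and the standard library are available. Lean on these libraries where they do the work, as an engineer would, in place of code of your own. Each camera call takes 0.05 s, during which the arm holds its last target.

## Working session

There is one attempt and no reset: what is moved stays moved. The work goes in short steps, Python scripts to look and compute and a shell command to move; the robot and the scene stay as the last step left them, time stands still between calls to the robot, and variables do not carry over. Pictures are saved under pics/ and viewed, and the job is handed in when it is done.

```bash
ls; mkdir -p pics
python3 - <<'E'
from plant import ctrl, vision, nets
import cv2, numpy as np
print(ctrl.get_obs())
for n in ("scene","top"):
    p,d=vision.snapshot(n); cv2.imwrite(f"pics/{n}0.png",p[:,:,::-1]); np.save(f"pics/{n}0d.npy",d)
    i=vision.camera_info(n); print(i)
    for t in ("blade","box","pry_slot","lid","lid_lip","tray","rail_offcut","battery","tin","blade_tip","lid_hinge"):
        try: print(n,t,[(np.round(r["location"],3).tolist(),round(r["score"],2)) for r in nets.boxes_of(t,n)])
        except Exception as e: print(n,t,e)
E
```

```text
pics
{'clock': 0.0, 'joint_pos': array([-5.97534809e+01,  2.05902235e+01,  6.33775433e-01, -2.05253100e-02,
       -7.01356065e+01, -1.65078762e+01]), 'qvel': array([-0.04181184,  0.00366361,  0.07485637,  0.073074  ,  0.01192038,
        0.0354854 ]), 'tau': array([ 7.42756620e-04, -5.82722390e+01,  2.93063951e+01,  6.99760839e+00,
        6.91613270e-03, -1.00749439e-04]), 'tool_pos': array([ 0.16017868, -0.65521435,  0.2256351 ]), 'orientation': array([-1.79992340e+02, -9.37432999e-02,  1.03731647e+02]), 'force': array([ 0.01422606,  0.4283771 , -0.24320625]), 'moment': array([0.04078767, 0.04984018, 0.05713303]), 'opening': 0.08763231398439562}
{'camera_matrix': array([[411.38010059,   0.        , 281.92757867],
       [  0.        , 411.38010059, 205.67334992],
       [  0.        ,   0.        ,   1.        ]]), 'D': array([-0.00227843,  0.        ,  0.        ,  0.        ,  0.        ]), 'camera_from_world': array([[-0.76518214,  0.64360293, -0.01647934,  0.44189824],
       [ 0.4783105 ,  0.55115933, -0.68369764, -0.19421369],
       [-0.43094706, -0.53103546, -0.72957931,  
[... 1235 characters left out ...]
922],
       [ 0.        ,  0.        ,  0.        ,  1.        ]])}
top blade [([0.543, -0.266, 0.013], 0.79), ([0.295, -0.489, 0.024], 0.76), ([0.491, -0.427, 0.011], 0.66), ([0.453, 0.394, 0.075], 0.23)]
top box [([0.514, 0.056, 0.104], 0.57)]
top pry_slot []
top lid [([0.52, 0.054, 0.104], 0.69)]
top lid_lip [([0.52, 0.05, 0.108], 0.68)]
top tray [([0.518, 0.053, 0.103], 0.26)]
top rail_offcut [([0.757, -0.121, 0.032], 0.59)]
top battery [([0.52, 0.055, 0.104], 0.7), ([0.76, 0.23, 0.042], 0.64)]
top tin [([0.454, 0.392, 0.073], 0.56), ([0.523, 0.052, 0.101], 0.56)]
top blade_tip [([0.544, -0.261, 0.012], 0.77), ([0.293, -0.489, 0.025], 0.64)]
top lid_hinge [([0.519, 0.054, 0.104], 0.59)]
```

View pics/scene0.png

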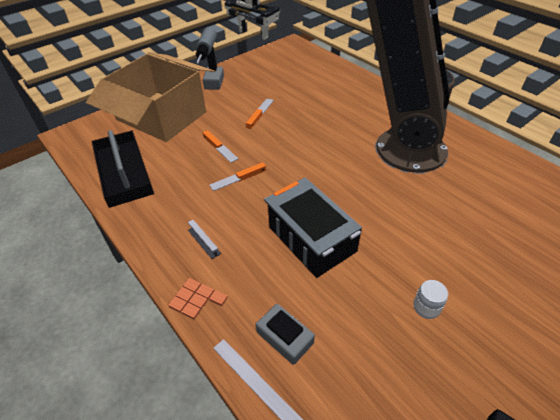

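View pics/top0.png

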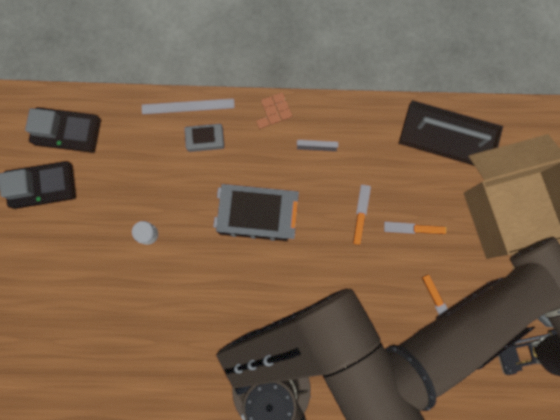

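The scene view shows three pry blades, with handles near (250,171), (212,140) and (258,117). The farthest left (largest y) is the one at scene (240,177) / top (361,214), around world (0.53, -0.26). The box is at top (257,212), and its orange lip faces -y. Next I'll measure both precisely.

```bash
cat > h.py <<'E'
from plant import ctrl, vision, nets
import cv2, numpy as np
from scipy.spatial.transform import Rotation as Ro
def cloud(n,d):
    i=vision.camera_info(n);K=i["camera_matrix"];T=np.linalg.inv(i["camera_from_world"])
    v,u=np.mgrid[:d.shape[0],:d.shape[1]]
    uv=cv2.undistortPoints(np.stack([u,v],-1).reshape(-1,1,2).astype(float),K,i["D"]).reshape(d.shape+(2,))
    P=np.concatenate([uv*d[...,None],d[...,None]],-1)
    return P@T[:3,:3].T+T[:3,3]
def snap(n,name=None):
    p,d=vision.snapshot(n)
    if name: cv2.imwrite(f"pics/{name}.png",p[:,:,::-1])
    return p,d,cloud(n,d)
def proj(n,X):
    i=vision.camera_info(n);T=i["camera_from_world"]
    return cv2.projectPoints(np.atleast_2d(np.asarray(X,float)),cv2.Rodrigues(T[:3,:3])[0],T[:3,3],i["camera_matrix"],i["D"])[0].reshape(-1,2)
def st():
    o=ctrl.get_obs();return o
def to(pos,rpy):
    """tool-frame shift (units of 4cm) and rotvec (0.1rad) from measured pose to target"""
    o=ctrl.get_obs();R0=Ro.from_euler('xyz',o["orientation"],degrees=True);R1=Ro.from_euler('xyz',rpy,degrees=True)
    print("rot",np.round((R0.inv()*R1).as_rotvec()/0.1,2),"shift(cur axes)",np.round(R0.inv().apply(np.array(pos)-o["tool_pos"])/0.04,2),"shift(target axes)",np.round(R1.inv().apply(np.array(pos)-o["tool_pos"])/0.04,2))
E
python3 - <<'E'
from h import *
for n in ("scene","top"):
    p=cv2.imread(f"pics/{n}0.png")[:,:,::-1];d=np.load(f"pics/{n}0d.npy");W=cloud(n,d)
    hsv=cv2.cvtColor(np.ascontiguousarray(p),cv2.COLOR_RGB2HSV)
    z=W[...,2]; ok=d>0
    # bench check
    m=ok&(abs(W[...,0]-.5)<.03)&(abs(W[...,1]+.15)<.03); print(n,"bench z",np.median(z[m]))
    # blade region
    reg=ok&(abs(W[...,0]-.53)<.14)&(abs(W[...,1]+.265)<.07)&(z>0.006)
    if n=="scene" : reg&= True
    org=reg&(hsv[...,0]<16)&(hsv[...,1]>200)&(hsv[...,2]>150)&(z>.012)
    stl=reg&(hsv[...,1]<90)
    for nm,m in (("orange",org),("steel",stl)):
        k,l,s,c=cv2.connectedComponentsWithStats(m.astype(np.uint8))
        for j in range(1,k):
            if s[j,4]>40:
                P=W[l==j]; r=cv2.minAreaRect((P[:,:2]*1000).astype(np.float32)); print(n,nm,s[j],np.round(r[0],1),np.round(r[1],1),round(r[2],1),"z",np.round(np.percentile(P[:,2],[5,50,95]),4))
    m=ok&(abs(W[...,0]-.52)<.2)&(abs(W[...,1]-.06)<.2)&(z>0.095)&(z<.125)
    k,l,s,c=cv2.connectedComponentsWithStats(m.astype(np.uint8));j=1+np.argmax(s[1:,4]);P=W[l==j]
    r=cv2.minAreaRect((P[:,:2]*1000).astype(np.float32));print(n,"lid",s[j],r,np.percentile(P[:,2],[5,50,95]));print(cv2.boxPoints(r))
E
```

```text
scene bench z 0.00041148145132319236
scene orange [236 163  29  14 132] [ 493.9 -257.4] [21.5 96.2] 80.2 z [0.0205 0.0244 0.0276]
scene steel [209 174  32  17 213] [ 582.2 -276.4] [36.2 97.9] 82.2 z [0.0101 0.0136 0.0164]
scene lid [ 264  177   98   79 3892] ((525.1049194335938, 60.160850524902344), (245.06370544433594, 145.7244110107422), 85.73556518554688) [0.10091964 0.10500348 0.1079956 ]
[[443.33298  -56.613754]
 [588.65393  -67.44978 ]
 [606.87683  176.93546 ]
 [461.5559   187.77148 ]]
top bench z 0.00027825065507891544
top steel [356 185  15  30 274] [ 583.6 -274.6] [32.  93.6] 79.8 z [0.0078 0.0141 0.0204]
top lid [ 214  184   85   55 3774] ((523.5337524414062, 59.725608825683594), (242.56405639648438, 145.96522521972656), 86.10633850097656) [0.09915921 0.10549668 0.11186553]
[[442.48395  -56.320595]
 [588.11224  -66.23235 ]
 [604.58356  175.77182 ]
 [458.95526  185.68356 ]]
```

Run:
```python
import cv2,numpy as np
a=cv2.imread("pics/top0.png")[170:260,190:390];b=cv2.imread("pics/scene0.png")[145:285,195:375]
cv2.imwrite("pics/z1.png",cv2.resize(a,None,fx=4,fy=4,interpolation=cv2.INTER_NEAREST));cv2.imwrite("pics/z2.png",cv2.resize(b,None,fx=4,fy=4,interpolation=cv2.INTER_NEAREST))
```

```text
(no output)
```

View pics/z1.png

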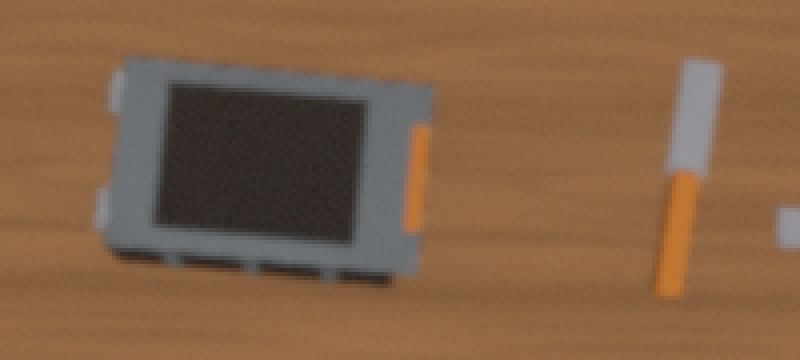

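View pics/z2.png

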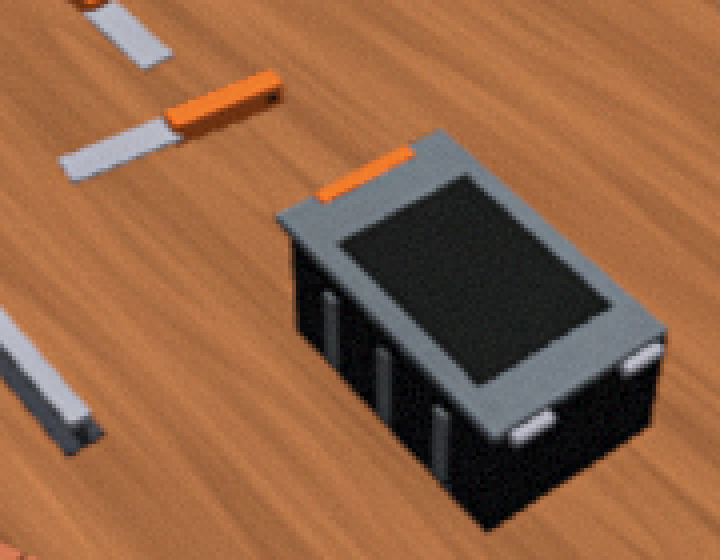

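```bash
cat > fit.py <<'E'
from h import *
from scipy.optimize import minimize
def boxpts(x0,x1,y0,y1,z0,z1): return np.array([[x,y,z] for x in(x0,x1) for y in(y0,y1) for z in(z0,z1)],float)
def place(P,q):
    c,s=np.cos(q[2]),np.sin(q[2]);return np.stack([q[0]+c*P[:,0]-s*P[:,1],q[1]+s*P[:,0]+c*P[:,1],P[:,2]],1)
def render(n,parts,q,win):
    u0,v0,w,h=win;S=8;im=np.zeros((h*S,w*S),np.uint8)
    for P in parts:
        uv=(proj(n,place(P,q))-[u0,v0]+.5)*S-.5
        hull=cv2.convexHull(uv.astype(np.float32)).reshape(-1,2)
        cv2.fillPoly(im,[np.round(hull*16).astype(np.int32)],255,shift=4)
    return cv2.resize(im,(w,h),interpolation=cv2.INTER_AREA)/255.
def fit(jobs,q0,step=(.006,.006,.05)):
    def f(q): return sum(((render(n,p,q,w)-m)**2).sum()/m.sum() for n,p,w,m in jobs)
    q0=np.array(q0,float);sim=np.vstack([q0]+[q0+np.eye(3)[i]*step[i] for i in range(3)])
    r=minimize(f,q0,method="Nelder-Mead",options=dict(initial_simplex=sim,xatol=1e-5,fatol=1e-6,maxiter=400))
    return r.x,r.fun
E
python3 - <<'E'
from fit import *
I={n:cv2.imread(f"pics/{n}0.png")[:,:,::-1] for n in("top","scene")}
H={n:cv2.cvtColor(np.ascontiguousarray(I[n]),cv2.COLOR_RGB2HSV) for n in I}
def m(n,win,kind):
    u,v,w,h=win;c=H[n][v:v+h,u:u+w]
    if kind=="blade":  # bright orange, or grey
        k=((c[...,1]<95)|((c[...,0]<18)&(c[...,1]>190)))
    else: k=(c[...,1]<100)|(c[...,2]<70)|((c[...,0]<18)&(c[...,1]>190)&(c[...,2]>200))
    kk,l,s,_=cv2.connectedComponentsWithStats(k.astype(np.uint8));return (l==1+np.argmax(s[1:,4])).astype(float)
hb=[boxpts(-.05,.05,-.011,.011,0,.024),boxpts(.05,.14,-.015,.015,.0105,.0135)]
lb=[boxpts(-.072,.072,-.126,.108,.096,.104),boxpts(-.072,.072,-.108,.108,0,.095)]
wb={"top":(345,175,35,78),"scene":(203,158,70,36)}; wl={"top":(205,172,100,78),"scene":(255,170,115,115)}
for kind,parts,ws,q0 in(("blade",hb,wb,(.49,-.257,-.19)),("box",lb,wl,(.525,.069,-.07))):
    for cams in (("top",),("scene",),("top","scene")):
        jobs=[(n,parts,ws[n],m(n,ws[n],kind)) for n in cams]
        q,f=fit(jobs,q0);print(kind,cams,np.round(q,4),np.degrees(q[2]).round(2),round(f,3))
    for n in cams:
        u,v,w,h=ws[n];r=render(n,parts,q,ws[n]);o=I[n][v:v+h,u:u+w].copy();
        vis=np.hstack([o,np.dstack([r*255,m(n,ws[n],kind)*255,r*0]).astype(np.uint8)])[:,:,::-1]
        cv2.imwrite(f"pics/fit_{kind}_{n}.png",cv2.resize(vis,None,fx=3,fy=3,interpolation=cv2.INTER_NEAREST))
E
cd pics; python3 -c "
import cv2,numpy as np
L=[cv2.imread(f'fit_{k}_{n}.png') for k in('blade','box') for n in('top','scene')]
W=max(a.shape[1] for a in L);o=np.vstack([np.pad(a,((0,4),(0,W-a.shape[1]),(0,0))) for a in L]);s=min(1,600/o.shape[0]);print(o.shape);cv2.imwrite('fitall.png',cv2.resize(o,None,fx=s,fy=s))"
```

```text
blade ('top',) [ 0.4957 -0.2543 -0.2091] -11.98 0.822
blade ('scene',) [ 0.4919 -0.2609 -0.1519] -8.7 0.095
blade ('top', 'scene') [ 0.4936 -0.2607 -0.153 ] -8.76 0.931
box ('top',) [ 0.5264  0.0729 -0.0768] -4.4 0.055
box ('scene',) [ 0.5239  0.0646 -0.0775] -4.44 0.014
box ('top', 'scene') [ 0.5249  0.0657 -0.0721] -4.13 0.081
(937, 690, 3)
```

View pics/fitall.png

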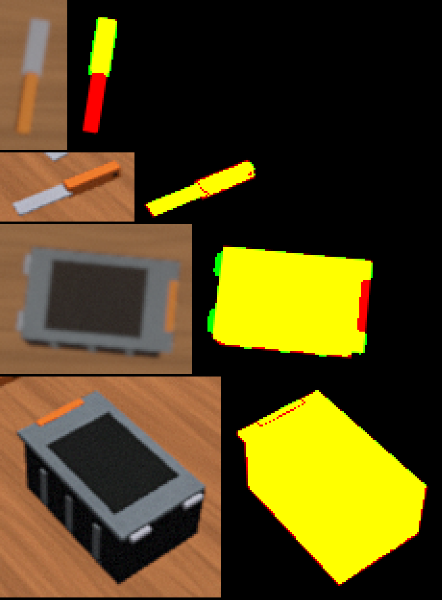

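```bash
cat > run2.py <<'E'
from fit import *
I={n:cv2.imread(f"pics/{n}0.png")[:,:,::-1] for n in("top","scene")}
H={n:cv2.cvtColor(np.ascontiguousarray(I[n]),cv2.COLOR_RGB2HSV) for n in I}
print(H["top"][228,359],H["top"][215,295],H["top"][228,345],H["top"][180,330])
def m(n,win,kind):
    u,v,w,h=win;c=H[n][v:v+h,u:u+w];org=(c[...,0]<18)&(c[...,1]>190)
    if n=="top": org=(c[...,0]<18)&(c[...,2]>175)&(c[...,1]>130)
    if kind=="blade": k=(c[...,1]<(75 if n=="top" else 95))|org
    else: k=(c[...,1]<100)|(c[...,2]<70)|(org&(c[...,2]>(175 if n=="top" else 200)))
    kk,l,s,_=cv2.connectedComponentsWithStats(k.astype(np.uint8));return (l==1+np.argmax(s[1:,4])).astype(float)
hb=[boxpts(-.05,.05,-.011,.011,0,.024),boxpts(.05,.14,-.015,.015,.0105,.0135)]
lb=[boxpts(-.072,.072,-.126,.108,.096,.104),boxpts(-.072,.072,-.108,.108,0,.095)]+[boxpts(s*.045-.012,s*.045+.012,.1,.116,.088,.1) for s in(-1,1)]
wb={"top":(345,175,35,78),"scene":(203,158,70,36)}; wl={"top":(205,172,100,78),"scene":(255,170,115,115)}
for kind,parts,ws,q0 in(("blade",hb,wb,(.49,-.257,-.17)),("box",lb,wl,(.525,.069,-.07))):
    for cams in (("top",),("scene",),("top","scene")):
        jobs=[(n,parts,ws[n],m(n,ws[n],kind)) for n in cams]
        q,f=fit(jobs,q0);print(kind,cams,np.round(q,4),np.degrees(q[2]).round(2),round(f,3))
    for n in cams:
        u,v,w,h=ws[n];r=render(n,parts,q,ws[n]);o=I[n][v:v+h,u:u+w].copy();
        vis=np.hstack([o,np.dstack([r*255,m(n,ws[n],kind)*255,r*0]).astype(np.uint8)])[:,:,::-1]
        cv2.imwrite(f"pics/fit_{kind}_{n}.png",cv2.resize(vis,None,fx=3,fy=3,interpolation=cv2.INTER_NEAREST))
E
python3 run2.py
cd pics; python3 -c "
import cv2,numpy as np
L=[cv2.imread(f'fit_{k}_{n}.png') for k in('blade','box') for n in('top','scene')]
W=max(a.shape[1] for a in L);o=np.vstack([np.pad(a,((0,4),(0,W-a.shape[1]),(0,0))) for a in L]);s=min(1,600/o.shape[0]);cv2.imwrite('fitall2.png',cv2.resize(o,None,fx=s,fy=s))"
```

```text
[ 14 189 192] [ 14 173 180] [ 14 137 143] [ 14 135 147]
blade ('top',) [ 0.4932 -0.2599 -0.1608] -9.22 0.206
blade ('scene',) [ 0.4919 -0.2608 -0.1522] -8.72 0.095
blade ('top', 'scene') [ 0.4925 -0.2595 -0.1615] -9.25 0.308
box ('top',) [ 0.5258  0.0671 -0.0722] -4.13 0.029
box ('scene',) [ 0.5239  0.0646 -0.0775] -4.44 0.014Traceback (most recent call last):
  File "run2.py", line 17, in <module>
    q,f=fit(jobs,q0);print(kind,cams,np.round(q,4),np.degrees(q[2]).round(2),round(f,3))
        ~~~^^^^^^^^^
  File "fit.py", line 16, in fit
    r=minimize(f,q0,method="Nelder-Mead",options=dict(initial_simplex=sim,xatol=1e-5,fatol=1e-6,maxiter=400))
    res = _minimize_neldermead(fun, x0, args, callback, bounds=bounds,
                               **options)
    fxr = func(xr)
    fx = function(np.copy(x), *(wrapper_args + args))
  File "fit.py", line 14, in f
    def f(q): return sum(((render(n,p,q,w)-m)**2).sum()/m.sum() for n,p,w,m in jobs)
                     ~~~^^^^^^^^^^^^^^^^^^^^^^^^^^^^^^^^^^^^^^^^^^^^^^^^^^^^^^^^^^^^
  File "fit.py", line 14, in <genexpr>
    def f(q): return sum(((render(n,p,q,w)-m)**2).sum()/m.sum() for n,p,w,m in jobs)
                           ~~~~~~^^^^^^^^^
  File "fit.py", line 9, in render
    uv=(proj(n,place(P,q))-[u0,v0]+.5)*S-.5
        ~~~~^^^^^^^^^^^^^^
  File "h.py", line 15, in proj
    i=vision.camera_info(n);T=i["camera_from_world"]
ValueError: time passes only in moves, steps and waits
```

View pics/fitall2.png

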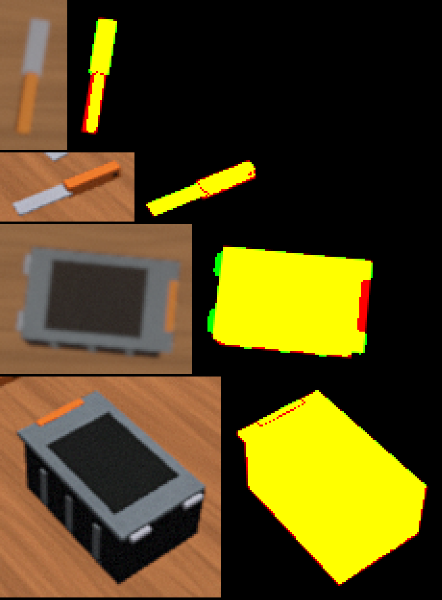

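```bash
python3 - <<'E'
s=open('h.py').read()
s=s.replace('def cloud','''import pickle,os
def info(n):
    f=f"cam_{n}.pkl"
    if not os.path.exists(f): pickle.dump(vision.camera_info(n),open(f,"wb"))
    return pickle.load(open(f,"rb"))
info=__import__("functools").lru_cache(None)(info)
def cloud''',1).replace('i=vision.camera_info(n)','i=info(n)')
open('h.py','w').write(s)
E
python3 -m jog '0 0 0.99 0 0 0 1;0 0 0.99 0 0 0 1;0 0 0.99 0 0 0 1;0 0 0.99 0 0 0 1'
python3 - <<'E'
from h import *
to([.5123,-.2631,.1],[180,0,81])
E
```

```text
clock: 1.7
tool_pos: [0.1603, -0.6557, 0.2266]
orientation: [-180.0, 0.0, 80.9]
force: [-0.8, 0.2, -0.7]
opening: 0.0876
rot [-0.    0.   -0.02] shift(cur axes) [11.09  7.13  3.16] shift(target axes) [11.07  7.16  3.16]
```

```bash
python3 -m jog '0 0 0 0.5 0.3 0 1;0 0 0 0.9 0.6 0 1;0 0 0 0.9 0.6 0 1;0 0 0 0.9 0.6 0 1;0 0 0 0.9 0.6 0 1;0 0 0 0.9 0.6 0 1;0 0 0 0.9 0.6 0 1;0 0 0 0.9 0.6 0 1'
python3 -m jog '0 0 0 0.9 0.6 0 1;0 0 0 0.9 0.6 0 1;0 0 0 0.9 0.6 0.5 1;0 0 0 0.9 0.6 0.8 1;0 0 0 0.9 0.4 0.7 1;0 0 0 0.5 0.2 0.5 1;0 0 0 0 0 0 1'
python3 - <<'E'
from h import *
to([.5123,-.2631,.1],[180,0,81])
E
```

```text
clock: 2.7
tool_pos: [0.3814, -0.413, 0.2269]
orientation: [180.0, 0.0, 81.2]
force: [0.8, -0.5, 0.4]
opening: 0.0879
clock: 3.58
tool_pos: [0.5296, -0.234, 0.1251]
orientation: [-179.8, -0.0, 81.3]
force: [-0.0, -0.6, 0.4]
opening: 0.0874
rot [-0.03 -0.    0.05] shift(cur axes) [-0.79 -0.31  0.63] shift(target axes) [-0.79 -0.31  0.63]
```

```bash
python3 -m jog '0 0 0 -0.5 -0.2 0.3 1;0 0 0 -0.3 -0.1 0.3 1;0 0 0 0 0 0 1'
python3 - <<'E'
from h import *
to([.5123,-.2631,.004],[180,0,81])
snap("scene","s1");snap("top","t1")
E
```

```text
clock: 3.95
tool_pos: [0.5114, -0.2673, 0.1016]
orientation: [-179.9, -0.0, 80.9]
force: [-0.7, -0.4, -0.3]
opening: 0.0878
rot [-0.02 -0.   -0.02] shift(cur axes) [0.11 0.01 2.44] shift(target axes) [0.11 0.01 2.44]
```

View pics/s1.png

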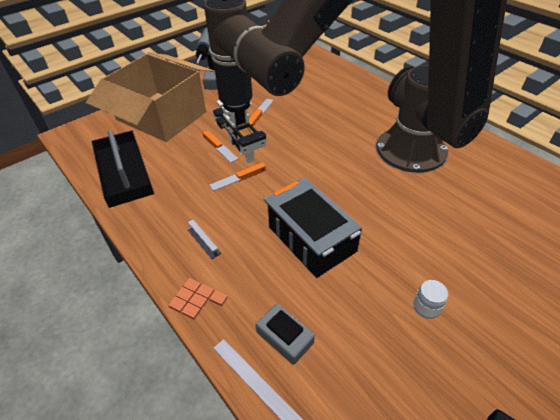

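The second blade's tip lies close on the -y side, at top px (385,228). I'll narrow the jaws before descending.

```bash
python3 -m jog '0 0 0 0.1 0 0.3 0.1;0 0 0 0 0 0.5 0.1;0 0 0 0 0 0.5 0.1;0 0 0 0 0 0.4 0.1;0 0 0 0 0 0 0.1'
python3 - <<'E'
from h import *
o=ctrl.get_obs();print(o["opening"])
to([.5123,-.2631,.004],[180,0,81])
p,d,W=snap("top","t2")
print(np.round(W[228,386],3))
snap("scene","s2")
import cv2
a=cv2.imread("pics/s2.png")[90:230,170:350];cv2.imwrite("pics/s2z.png",cv2.resize(a,None,fx=4,fy=4))
E
```

```text
clock: 4.68
tool_pos: [0.513, -0.2615, 0.0331]
orientation: [-179.8, -0.0, 81.1]
force: [-0.4, -0.1, 0.4]
opening: 0.0493
0.04930498973549793
rot [-0.03 -0.    0.01] shift(cur axes) [-0.04 -0.01  0.73] shift(target axes) [-0.04 -0.01  0.73]
[ 0.477 -0.323  0.134]
```

View pics/s2z.png

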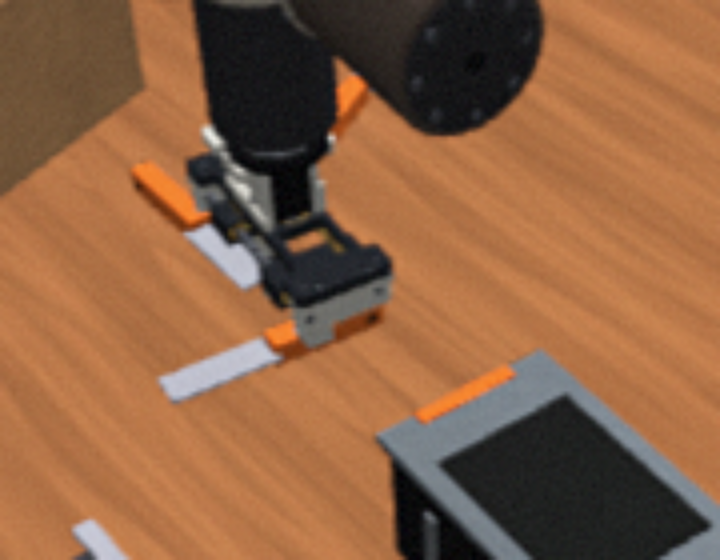

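The fingers straddle the handle ahead of its middle, as intended. Now I'll descend and close.

```bash
python3 -m jog '0 0 0 -0.04 0 0.35 0.1;0 0 0 0 0 0.25 0.1;0 0 0 0 0 0.1 0.1;0 0 0 0 0 0 0.1'
python3 -m jog '0 0 0 0 0 0 -0.6;0 0 0 0 0 0 -0.8;0 0 0 0 0 0 -1;0 0 0 0 0 0 -1;0 0 0 0 0 0 -1;0 0 0 0 0 0 -1'
```

```text
clock: 5.28
tool_pos: [0.5133, -0.2635, 0.0061]
orientation: [-180.0, 0.0, 81.0]
force: [0.3, -0.5, -0.2]
opening: 0.048
clock: 6.02
tool_pos: [0.5137, -0.2634, 0.0068]
orientation: [180.0, 0.0, 81.1]
force: [-0.5, 0.2, 4.0]
opening: 0.0215
```

```bash
python3 -m jog '0 0 0 0 0 0 -0.2;0 0 0 0 0 0 -0.2;0 0 0 0 0 0.08 -0.2;0 0 0 0 0 0 -0.2;0 0 0 0 0 0 -1;0 0 0 0 0 0 -1;0 0 0 0 0 0 -1;0 0 0 0 0 0 -1'
```

```text
clock: 7.02
tool_pos: [0.5136, -0.2635, 0.0034]
orientation: [180.0, 0.0, 81.0]
force: [0.3, -0.1, -1.0]
opening: 0.0219
```

```bash
python3 -m jog '0 0 0 0 0 -0.2 -1;0 0 0 0 0 -0.5 -1;0 0 0 0 0 -0.8 -1;0 0 0 0 0 -0.8 -1;0 0 0 0 0 -0.4 -1;0 0 0 0 0 0 -1;0 0 0 0 0 0 -1'
python3 - <<'E'
from h import *
print(ctrl.get_obs()["opening"])
snap("top","t3");snap("scene","s3")
a=cv2.imread("pics/s3.png")[60:220,130:330];b=cv2.imread("pics/t3.png")[140:300,270:470]
cv2.imwrite("pics/s3z.png",cv2.resize(np.hstack([a,b]),None,fx=2,fy=2))
E
```

```text
clock: 7.9
tool_pos: [0.5128, -0.2632, 0.1102]
orientation: [-179.9, -0.0, 81.0]
force: [-0.3, 0.1, -1.6]
opening: 0.0218
0.02180375312637052
```

View pics/s3z.png

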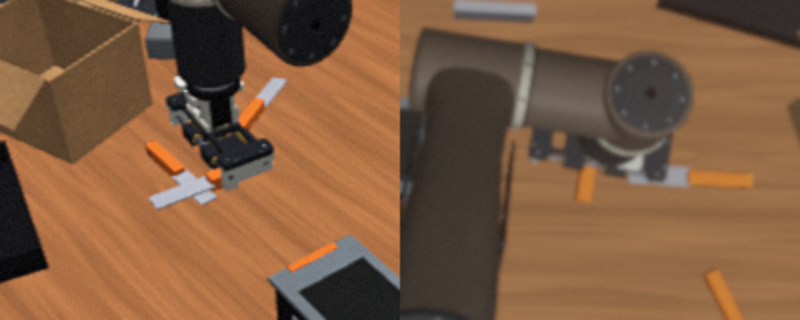

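```bash
python3 -m jog '0 0 -0.5 0 0 0 -1;0 0 -0.99 0 0 0 -1;0 0 -0.99 0 0 0 -1;0 0 -0.99 0 0 0 -1;0 0 -0.99 0 0 0 -1;0 0 -0.99 0 0 0 -1;0 0 -0.99 0 0 0 -1;0 0 -0.99 0 0 0 -1' | grep -v force
python3 -m jog '0 0 -0.99 0 0 0 -1;0 0 -0.99 0 0 0 -1;0 0 -0.99 0 0 0 -1;0 0 -0.99 0 0 0 -1;0 0 -0.99 0 0 0 -1;0 0 -0.99 0 0 0 -1;0 0 -0.99 0 0 0 -1;0 0 -0.99 0 0 0 -1'
python3 -m jog '0 0 -0.9 0 0 0 -1;0 0 -0.3 0 0 0 -1;0 0 0 0 0 0 -1'
python3 - <<'E'
from h import *
to([.5036,-.2159,.0805],[180,0,175.7])
E
```

```text
clock: 9.0
tool_pos: [0.5131, -0.2634, 0.1102]
orientation: [-179.9, -0.1, 123.8]
opening: 0.022
clock: 10.0
tool_pos: [0.5131, -0.2633, 0.1101]
orientation: [180.0, -0.1, 169.2]
force: [-0.0, 0.4, 0.0]
opening: 0.0218
clock: 10.38
tool_pos: [0.5134, -0.2634, 0.1108]
orientation: [180.0, -0.1, 175.8]
force: [-0.7, -0.0, -1.4]
opening: 0.0217
rot [ 0.   -0.01  0.02] shift(cur axes) [0.33 1.17 0.76] shift(target axes) [0.33 1.17 0.76]
```

```bash
python3 -m jog '0 0 0 0.13 0.3 0.26 -1;0 0 0 0.2 0.5 0.4 -1;0 0 0 0 0.37 0.1 -1;0 0 0 0 0 0 -1;0 0 0 0 0 0 -1'
python3 - <<'E'
from h import *
to([.5036,-.2159,.0805],[180,0,175.7])
p,d,W=snap("top","t4");p2,d2,W2=snap("scene","s4")
for n,X in(("top",0),("scene",0)): print(n,proj(n,[[.5125,-.0978,.089],[.5155,-.0578,.089]]).round(1))
a=cv2.imread("pics/s4.png")[120:270,210:370];b=cv2.imread("pics/t4.png")[160:310,230:390]
cv2.imwrite("pics/s4z.png",cv2.resize(np.hstack([a,b]),None,fx=2.5,fy=2.5))
E
```

```text
clock: 11.0
tool_pos: [0.5045, -0.2158, 0.0814]
orientation: [-180.0, 0.0, 175.9]
force: [0.2, -0.5, -0.7]
opening: 0.022
rot [-0.    0.01  0.04] shift(cur axes) [ 0.02 -0.    0.02] shift(target axes) [ 0.02 -0.    0.02]
top [[308.4 216.3]
 [295.1 215. ]]
scene [[276.8 183.4]
 [285.1 191.3]]
```

View pics/s4z.png

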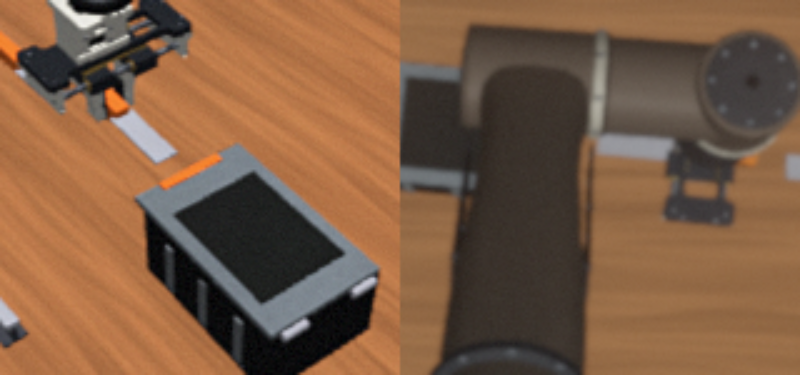

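Run:
```python
from h import *
p,d,W=snap("scene")
hsv=cv2.cvtColor(p,cv2.COLOR_RGB2HSV)
m=np.zeros(d.shape,bool);m[160:190,250:282]=1
m&=(hsv[...,1]<80)&(W[...,2]>.05)&(W[...,1]>-.19)
P=W[m];print(len(P),P[:,2].mean(),P.mean(0),P[:,1].max())
A=np.c_[P[:,:2]-P[:,:2].mean(0),np.ones(len(P))];print(np.linalg.lstsq(A,P[:,2],rcond=None)[0])
g=(abs(W[...,0]-.525)<.04)&(abs(W[...,1]-.06)<.06);print("lid z",W[g][:,2].mean())
```

```text
225 0.09545260707215326 [ 0.51366134 -0.13899997  0.09545261] 0.5715654417421205
[1.27577338 0.12866681 0.09545261]
lid z 0.35348602560401304
```

Run:
```python
from h import *
p,d,W=snap("scene")
hsv=cv2.cvtColor(p,cv2.COLOR_RGB2HSV)
t=np.array([.0743,.9972]);n=np.array([.9972,-.0743]);r=W[...,:2]-np.array([.5125,-.0978])
a=r@t;b=r@n
m=(d>0)&(abs(b)<.010)&(a>-.08)&(a<-.005)&(abs(W[...,2]-.09)<.03)
P=W[m];print(m.sum(),np.median(P[:,2]));print(np.polyfit(a[m],P[:,2],1))
m=(d>0)&(abs(W[...,0]-.525)<.04)&(abs(W[...,1]-.06)<.06)&(abs(W[...,2]-.1)<.03);print("lid",m.sum(),np.median(W[m][:,2]))
m=(d>0)&(abs(b)<.025)&(abs(W[...,2]-.09)<.02)&(a>-.08)&(a<.03)&(hsv[...,1]<80);print("lat",np.percentile(b[m],[2,50,98]),"tip a",np.percentile(a[m],[98,99.5]))
```

```text
119 0.09194319686604036
[-0.00461201  0.09153734]
lid 1044 0.10620681815156724
lat [-0.01277154  0.00154221  0.01600565] tip a [-0.0021953  -0.00139604]
```

```bash
python3 -m jog '0 0 0 0 0.3 0 -1;0 0 0 0 0.4 0 -1;0 0 0 0 0.3 0 -1;0 0 0 0 0.15 0 -1;0 0 0 0 0.15 0 -1;0 0 0 0 0 0 -1'
python3 - <<'E'
from h import *
snap("scene","s5")
a=cv2.imread("pics/s5.png")[120:270,210:370]
cv2.imwrite("pics/s5z.png",cv2.resize(a,None,fx=4,fy=4))
E
```

```text
clock: 11.95
tool_pos: [0.5076, -0.1636, 0.081]
orientation: [-180.0, -0.0, 175.9]
force: [0.0, 0.4, -0.5]
opening: 0.0215
```

View pics/s5z.png

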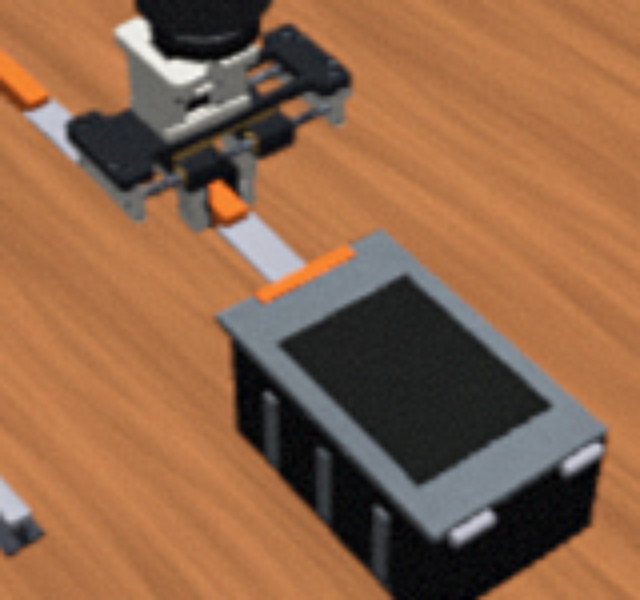

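The blade is in the slot with no contact force. I'll lever it about the ledge edge, tip up and handle down.

```bash
python3 -m jog '-0.5 0 0 0 0 0.13 -1;-1 0 0 0 0 0.27 -1;-1 0 0 0 0 0.27 -1;-1 0 0 0 0 0.27 -1;-1 0 0 0 0 0.27 -1;-0.5 0 0 0 0 0.13 -1;0 0 0 0 0 0 -1'
python3 - <<'E'
from h import *
o=ctrl.get_obs();R=Ro.from_euler('xyz',o["orientation"],degrees=True)
for n,v in(("tip",[0,.1186,-.0085]),("fulcrum",[0,.1066,-.0085])): print(n,(o["tool_pos"]+R.apply(v)).round(4))
snap("scene","s6")
a=cv2.imread("pics/s6.png")[120:270,210:370]
cv2.imwrite("pics/s6z.png",cv2.resize(a,None,fx=4,fy=4))
E
```

```text
clock: 12.88
tool_pos: [0.5087, -0.1555, 0.0306]
orientation: [151.3, 0.1, 175.8]
force: [-3.5, -4.8, 15.9]
opening: 0.0218
tip [ 0.5159 -0.0558  0.095 ]
fulcrum [ 0.5151 -0.0663  0.0892]
```

View pics/s6z.png

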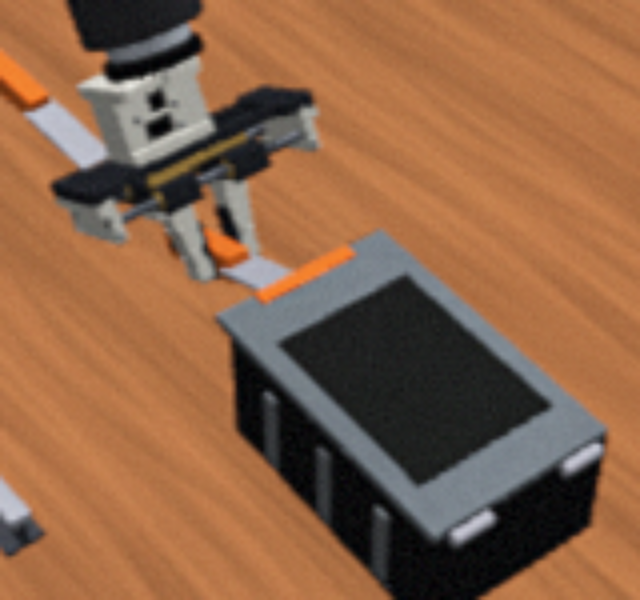

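The measured pose puts the handle's rear end against the bench (16 N upward), and the tip has backed out to about 4 mm under the lip. I'll ease up and forward.

```bash
python3 -m jog '0 0 0 0 0.05 -0.1 -1;0 0 0 0 0.12 0.04 -1;0 0 0 0 0.12 0.04 -1;0 0 0 0 0 0 -1'
python3 - <<'E'
from h import *
o=ctrl.get_obs();R=Ro.from_euler('xyz',o["orientation"],degrees=True)
for n,v in(("tip",[0,.1186,-.0085]),("rear",[0,-.0714,.0034])): print(n,(o["tool_pos"]+R.apply(v)).round(4))
p,d,W=snap("scene","s7")
t=np.array([.075,.9972]);nn=np.array([.9972,-.075]);r=W[...,:2]-o["tool_pos"][:2];a=r@t;b=r@nn
for lo in (.03,.045,.06,.075,.09):
    m=(d>0)&(abs(b)<.01)&(a>lo)&(a<lo+.015)&(W[...,2]<.12)&(W[...,2]>.02);print(lo,m.sum(),np.median(W[m][:,2]) if m.sum() else 0, o["tool_pos"][2]+.0085*np.cos(.5)+.0015+ (lo+.0075-.0085*np.sin(.5))*np.tan(.5))
c=cv2.imread("pics/s7.png")[120:270,210:370]
cv2.imwrite("pics/s7z.png",cv2.resize(c,None,fx=4,fy=4))
E
```

```text
clock: 13.42
tool_pos: [0.5092, -0.1457, 0.0349]
orientation: [151.6, 0.1, 175.9]
force: [-1.0, -12.5, -2.7]
opening: 0.0219
tip [ 0.5163 -0.0457  0.0987]
rear [ 0.5049 -0.2068 -0.0021]
0.03 19 0.06417999039510491 0.06209998982620536
0.045 14 0.07093693262425926 0.07029452717386223
0.06 0 0 0.07848906452151908
0.075 7 0.10373215196383545 0.08668360186917592
0.09 33 0.10516843803219977 0.0948781392168328
```

View pics/s7z.png

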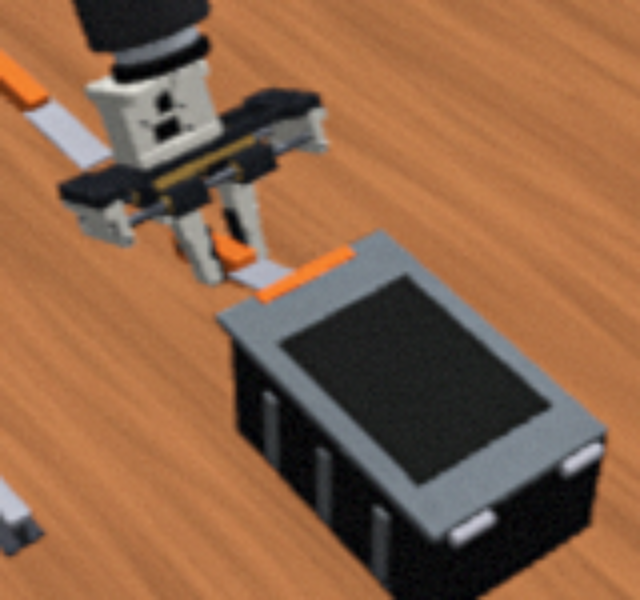

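The -12.5 N along y suggests the tip is touching the front wall at full insertion. I'll back off 3 mm and start to raise.

```bash
python3 -m jog '0 0 0 0 -0.06 -0.03 -1;0 0 0 0 0.06 -0.1 -1;0 0 0 0 0.06 -0.11 -1;0 0 0 0 0 0 -1'
cat > look.py <<'E'
from h import *
import sys
nm=sys.argv[1]
o=ctrl.get_obs();R=Ro.from_euler('xyz',o["orientation"],degrees=True)
print("tip",(o["tool_pos"]+R.apply([0,.1186,-.0085])).round(4))
p,d,W=snap("scene",nm)
t=np.array([.075,.9972]);nn=np.array([.9972,-.075]);r=W[...,:2]-np.array([.5248,.0658]);a=r@t;b=r@nn
# lid profile along y
for lo in np.arange(-.12,.1,.03):
    m=(d>0)&(abs(b)<.06)&(a>lo)&(a<lo+.03)&(W[...,2]>.09)&(W[...,2]<.35);print(round(lo+.015,3),m.sum(),np.median(W[m][:,2]).round(4) if m.sum() else 0,end=' | ')
c=cv2.imread(f"pics/{nm}.png")[70:270,190:390]
cv2.imwrite(f"pics/{nm}z.png",cv2.resize(c,None,fx=3,fy=3))
E
python3 look.py s8
```

```text
clock: 13.98
tool_pos: [0.5092, -0.1454, 0.0455]
orientation: [151.3, 0.1, 175.9]
force: [-0.7, -0.4, -1.7]
opening: 0.0218
tip [ 0.5163 -0.0456  0.1099]
-0.105 358 0.1105 | -0.075 339 0.1107 | -0.045 376 0.1106 | -0.015 397 0.1094 | 0.015 408 0.1087 | 0.045 431 0.1078 | 0.075 469 0.1056 | 0.105 430 0.1034 |
```

View pics/s8z.png

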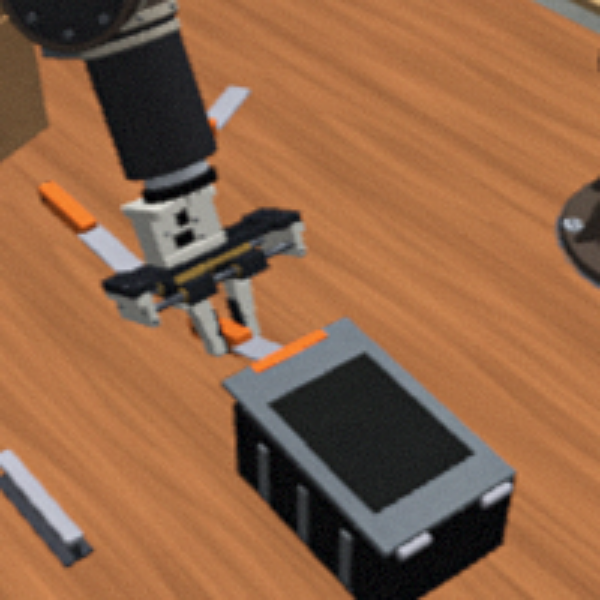

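The lid's front is rising with the blade. I'll continue along the arc.

```bash
python3 -m jog '0 0 0 0 0.15 -0.2 -1;0 0 0 0 0.17 -0.21 -1;0 0 0 0 0.18 -0.2 -1;0 0 0 0 0.18 -0.2 -1;0 0 0 0 0.19 -0.19 -1;0 0 0 0 0 0 -1'
python3 look.py s9
```

```text
clock: 14.78
tool_pos: [0.5102, -0.1344, 0.0978]
orientation: [151.4, 0.1, 175.9]
force: [-0.0, -0.7, 0.0]
opening: 0.0219
tip [ 0.5173 -0.0347  0.1621]
-0.105 387 0.1658 | -0.075 432 0.1578 | -0.045 462 0.1505 | -0.015 481 0.1419 | 0.015 488 0.1334 | 0.045 511 0.1242 | 0.075 543 0.1149 | 0.105 468 0.1052 |
```

View pics/s9z.png

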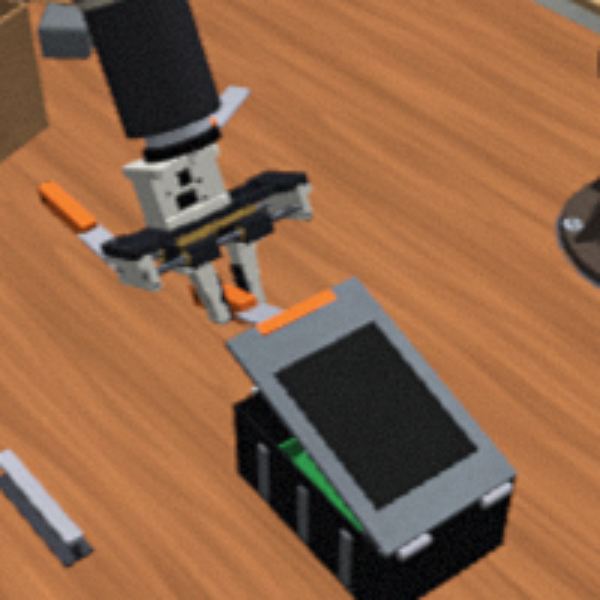

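The lid stands at about 0.28 rad on the blade. I'll continue past 0.5.

```bash
python3 -m jog '0 0 0 0 0.2 -0.19 -1;0 0 0 0 0.21 -0.18 -1;0 0 0 0 0.21 -0.17 -1;0 0 0 0 0.22 -0.16 -1;0 0 0 0 0.23 -0.15 -1;0 0 0 0 0.24 -0.14 -1;0 0 0 0 0 0 -1'
python3 look.py s10
```

```text
clock: 15.7
tool_pos: [0.5121, -0.1073, 0.1576]
orientation: [151.4, 0.1, 175.9]
force: [0.2, -0.2, -1.5]
opening: 0.0216
tip [ 0.5191 -0.0076  0.2219]
-0.105 34 0.0933 | -0.075 423 0.2289 | -0.045 603 0.2117 | -0.015 642 0.1922 | 0.015 637 0.1716 | 0.045 642 0.1507 | 0.075 650 0.1298 | 0.105 548 0.1089 |
```

View pics/s10z.png

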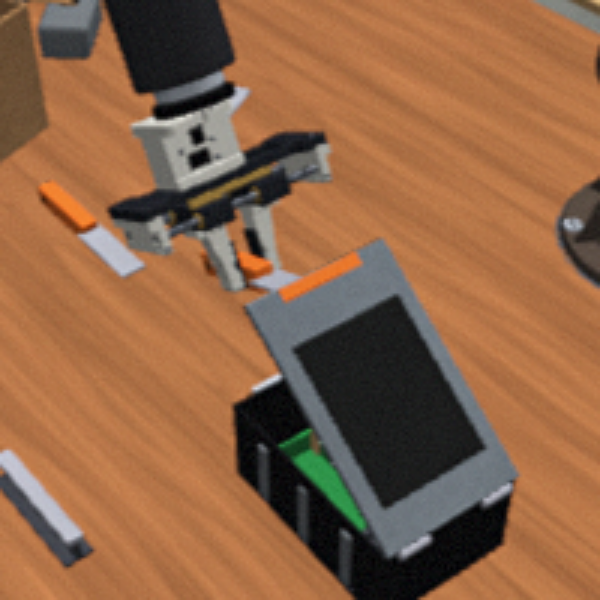

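```bash
python3 -m jog '0 0 0 0 0 0 -1;0 0 0 0 0 0 -1;0 0 0 0 0 0 -1;0 0 0 0 0 0 -1;0 0 0 0 0 0 -1;0 0 0 0 0 0 -1'
python3 look.py s11
```

```text
clock: 16.5
tool_pos: [0.5116, -0.1077, 0.1565]
orientation: [151.4, -0.0, 175.9]
force: [-0.3, -1.0, -0.8]
opening: 0.0222
tip [ 0.5188 -0.0079  0.2208]
-0.105 36 0.0944 | -0.075 64 0.2554 | -0.045 725 0.2411 | -0.015 683 0.2165 | 0.015 715 0.1905 | 0.045 707 0.164 | 0.075 732 0.1368 | 0.105 574 0.1105 |
```

View pics/s11z.png

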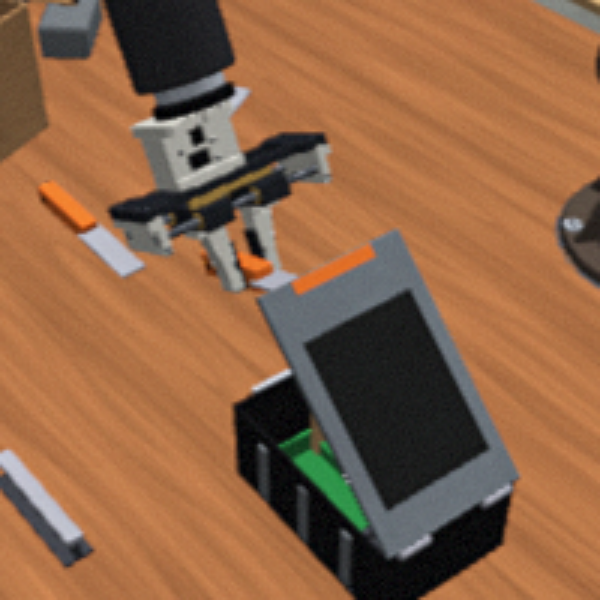

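The lid keeps swinging open on its own. I'll back the blade off.

```bash
python3 -m jog '0 0 0 0 -0.2 -0.1 -1;0 0 0 0 -0.5 -0.25 -1;0 0 0 0 -0.6 -0.3 -1;0 0 0 0 -0.6 -0.3 -1;0.9 0 0 0 -0.3 -0.1 -1;0.9 0 0 0 0 0 -1;0.9 0 0 0 0 0 -1;0.9 0 0 0 0 0 -1'
python3 - <<'E'
from h import *
o=ctrl.get_obs();print(o["tool_pos"],o["orientation"])
p,d,W=snap("scene","s12")
yaw=np.radians(o["orientation"][2]-90);t=np.array([np.cos(yaw),np.sin(yaw)]);nn=np.array([-t[1],t[0]])
r=W[...,:2]-o["tool_pos"][:2];a=r@t;b=r@nn
m=(d>0)&(abs(b)<.011)&(a>.035)&(a<.112)&(abs(W[...,2]-o["tool_pos"][2]-.01)<.05)
print(m.sum(),np.polyfit(a[m],W[m][:,2],1),"resid",np.std(W[m][:,2]-np.polyval(np.polyfit(a[m],W[m][:,2],1),a[m])))
m=(d>0)&(abs(b)<.025)&(a>.03)&(a<.16)&(abs(W[...,2]-o["tool_pos"][2]-.01)<.05);print("a max",a[m].max(),"b",np.percentile(b[m],[2,98]))
c=cv2.imread("pics/s12.png")[40:270,170:400];cv2.imwrite("pics/s12z.png",cv2.resize(c,None,fx=2.6,fy=2.6))
E
```

```text
clock: 17.55
tool_pos: [0.5048, -0.2054, 0.1514]
orientation: [172.1, 0.0, 175.9]
force: [-0.2, -0.8, -0.8]
opening: 0.0218
[ 0.50479169 -0.20543199  0.15144466] [1.72143107e+02 3.81318479e-02 1.75850686e+02]
132 [0.0485386  0.16290649] resid 0.0013678269320118676
a max 0.11754367245609941 b [-0.01667424  0.01240594]
```

View pics/s12z.png

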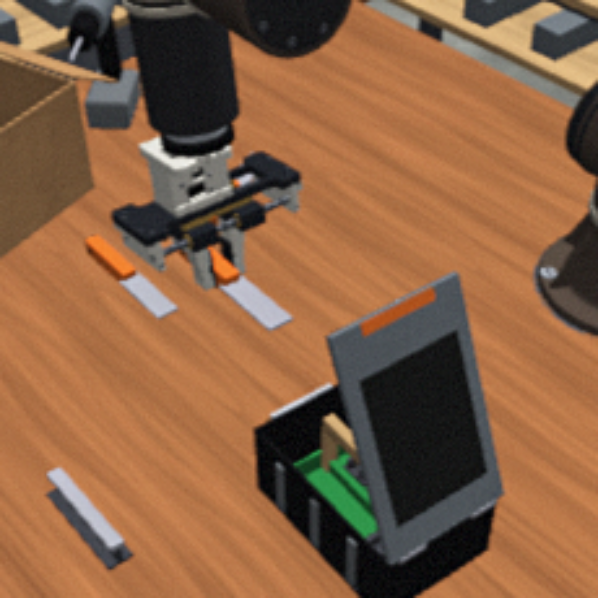

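```bash
python3 -m jog '0.49 0 0 0 0 0 -1;0 0 0 0.2 -0.2 0.2 -1;0 0 0 0.5 -0.3 0.5 -1;0 0 0 0.8 -0.4 0.8 -1;0 0 0 0.6 -0.3 0.6 -1;0 0 0 0.3 0 0.3 -1;0 0 0 0 0 0 -1;0 0 0 0 0 0 -1'
python3 - <<'E'
from h import *
to([.40,-.26,.004],[175,0,175.9])
o=ctrl.get_obs()
p,d,W=snap("scene","s13");p,d2,W2=snap("top","t13")
yaw=np.radians(o["orientation"][2]-90);t=np.array([np.cos(yaw),np.sin(yaw)]);nn=np.array([-t[1],t[0]])
for d,W in((d,W),(d2,W2)):
    r=W[...,:2]-o["tool_pos"][:2];a=r@t;b=r@nn
    m=(d>0)&(abs(b)<.011)&(a>.035)&(a<.112)&(abs(W[...,2]-o["tool_pos"][2]-.01)<.03)
    if m.sum()>20: print(m.sum(),np.polyfit(a[m],W[m][:,2],1))
c=cv2.imread("pics/s13.png")[40:270,170:400];cv2.imwrite("pics/s13z.png",cv2.resize(c,None,fx=2.6,fy=2.6))
E
```

```text
clock: 18.6
tool_pos: [0.4076, -0.2372, 0.0521]
orientation: [174.8, 0.1, 175.9]
force: [1.0, 0.1, -1.5]
opening: 0.0216
rot [0.03 0.02 0.  ] shift(cur axes) [ 0.15 -0.69  1.14] shift(target axes) [ 0.15 -0.69  1.15]
115 [0.00119443 0.06370846]
92 [-0.01437217  0.06479043]
```

View pics/s13z.png

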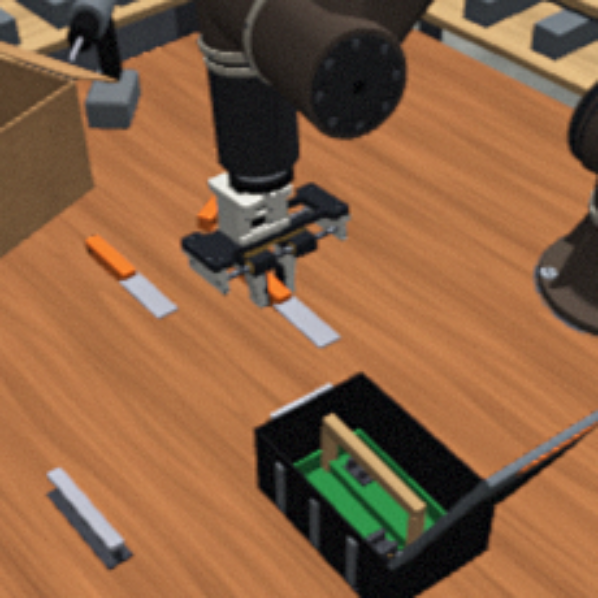

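The lid is fully open and the blade is level. I'll lower it gently.

```bash
python3 -m jog '0 0 0 0.1 -0.3 0.3 -1;0 0 0 0.05 -0.3 0.4 -1;0 0 0 0 -0.1 0.25 -1;0 0 0 0 0 0.1 -1;0 0 0 0 0 0 -1'
python3 - <<'E'
from h import *
to([.40,-.26,.003],[175,0,175.9])
E
```

```text
clock: 19.32
tool_pos: [0.3981, -0.2604, 0.0064]
orientation: [174.8, -0.1, 175.9]
force: [-1.1, 1.5, -0.3]
opening: 0.0219
rot [ 0.04 -0.01 -0.01] shift(cur axes) [-0.05  0.    0.08] shift(target axes) [-0.05  0.    0.08]
```

```bash
python3 -m jog '0 0 0 0 0 0.04 -1;0 0 0 0 0 0.04 -1;0 0 0 0 0 0 -1'
python3 -m jog '0 0 0 0 0 0 -0.4;0 0 0 0 0 0 -0.3;0 0 0 0 0 0 -0.1;0 0 0 0 0 0 0.1;0 0 0 0 0 0 0.1'
```

```text
clock: 19.7
tool_pos: [0.3985, -0.26, 0.0038]
orientation: [174.8, 0.0, 175.9]
force: [-0.4, -0.3, -1.8]
opening: 0.0217
clock: 20.32
tool_pos: [0.3984, -0.2601, 0.0037]
orientation: [174.8, 0.0, 175.9]
force: [-0.1, -1.2, -0.3]
opening: 0.0474
```

```bash
python3 -m jog '0 0 0 0 0 -0.4 0.1;0 0 0 0 0 -0.8 0.1;0.4 0 0 0 0 -1 0.1;0.47 0 0 0 0 -1 0.1;0 0 0 0 0 -1 0.1;0 0 0 0 0 -0.6 0.1;0 0 0 0 0 0 0.1'
python3 - <<'E'
from h import *
p,d,W=snap("scene","s14");p2,d2,W2=snap("top","t14")
np.save("pics/s14d.npy",d);np.save("pics/t14d.npy",d2)
for n in("tray_handle","tray","lid","blade"):
  for c in("scene","top"):print(n,c,[(np.round(r["location"],3).tolist(),round(r["score"],2)) for r in nets.boxes_of(n,c)])
E
```

```text
clock: 21.2
tool_pos: [0.3987, -0.2706, 0.1973]
orientation: [179.8, 0.2, 175.9]
force: [0.1, 0.4, -0.7]
opening: 0.0483
tray_handle scene [([0.519, 0.051, 0.024], 0.77)]
tray_handle top [([0.518, 0.068, 0.011], 0.6)]
tray scene [([0.524, 0.05, 0.027], 0.74)]
tray top [([0.515, 0.069, 0.01], 0.79)]
lid scene [([0.573, 0.254, 0.255], 0.78)]
lid top [([0.533, 0.232, 0.219], 0.85)]
blade scene [([0.399, -0.234, 0.014], 0.81), ([0.498, -0.433, 0.012], 0.7), ([0.3, -0.483, 0.015], 0.51)]
blade top [([0.259, -0.506, 0.013], 0.81), ([0.532, 0.227, 0.217], 0.74), ([0.49, -0.502, 0.021], 0.68), ([0.4, -0.216, 0.01], 0.63)]
```

View pics/s14.png

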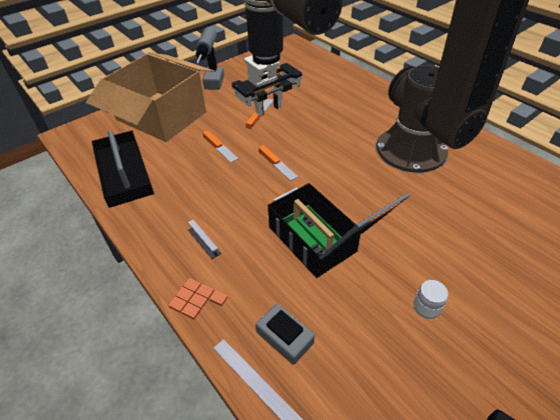

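View pics/t14.png

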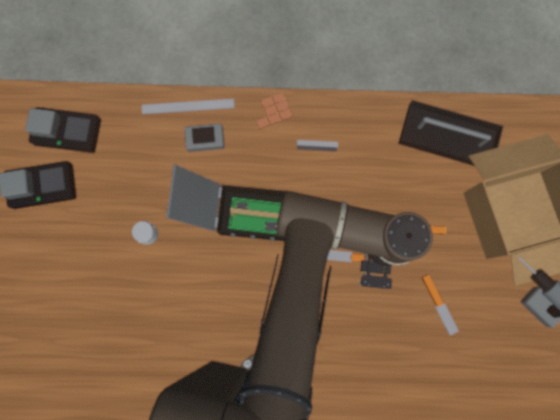

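The blade lies flat at about scene (279,163), clear of the box. The lid is fully back (top (195,197)), and the tray shows its tan bar at top (255,212). Next I'll measure the bar.

Run:
```python
from fit import *
for n,f in(("scene","s14"),("top","t14")):
    p=cv2.imread(f"pics/{f}.png")[:,:,::-1];d=np.load(f"pics/{f}d.npy");W=cloud(n,d)
    t=np.array([.075,.9972]);nn=np.array([.9972,-.075]);r=W[...,:2]-np.array([.5248,.0658]);a=r@t;b=r@nn
    hsv=cv2.cvtColor(np.ascontiguousarray(p),cv2.COLOR_RGB2HSV)
    m=(d>0)&(abs(a)<.1)&(abs(b)<.06)&(W[...,2]>.06)&(W[...,2]<.105)&(hsv[...,2]>90)&(hsv[...,0]>8)&(hsv[...,0]<25)
    P=W[m];rc=cv2.minAreaRect((P[:,:2]*1000).astype(np.float32))
    print(n,m.sum(),P.mean(0).round(4),"z",np.percentile(P[:,2],[5,50,95]).round(4),rc,"mid a",(a[m].min()+a[m].max())/2,a[m].min(),a[m].max(),"b",np.median(b[m]),np.polyfit(a[m],b[m],1))
    # green
    g=(d>0)&(abs(a)<.1)&(abs(b)<.066)&(hsv[...,0]>45)&(hsv[...,0]<80)&(hsv[...,1]>120)
    q=W[g];print(" green",g.sum(),cv2.minAreaRect((q[:,:2]*1000).astype(np.float32)))
a=cv2.imread("pics/s14.png")[180:280,255:365];b=cv2.imread("pics/t14.png")[175:245,200:310]
cv2.imwrite("pics/z14.png",np.vstack([cv2.resize(a,None,fx=3.5,fy=3.5),cv2.resize(b,None,fx=3.5,fy=3.5)]))
```

```text
scene 261 [0.5231 0.0716 0.086 ] z [0.068  0.0878 0.0903] ((521.2411499023438, 61.56134033203125), (155.77638244628906, 15.693802833557129), 85.11007690429688) mid a -0.004479897449813912 -0.08234846678205685 0.07338867188242902 b -0.0020098910240243756 [ 0.01294146 -0.00220242]
 green 799 ((509.9068298339844, 53.775081634521484), (148.91348266601562, 104.0523910522461), 85.80960845947266)
top 194 [0.5201 0.0688 0.0884] z [0.0815 0.0891 0.0955] ((519.8746948242188, 65.42020416259766), (144.4705047607422, 14.8496675491333), 84.32829284667969) mid a -0.0006558448345831622 -0.07293276981943528 0.07162108015026895 b -0.004998737667412864 [ 0.01526943 -0.00498736]
 green 853 ((520.615478515625, 70.13832092285156), (151.0967254638672, 96.96196746826172), 84.56116485595703)
```

View pics/z14.png

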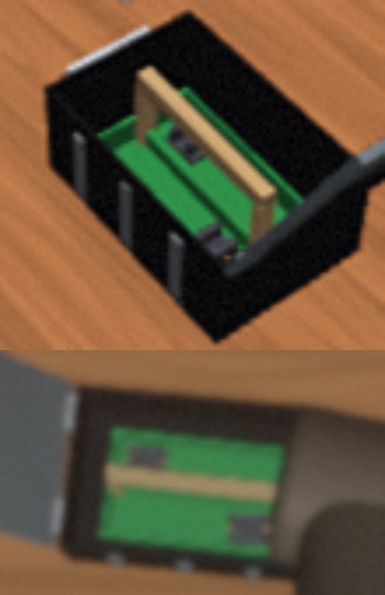

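Run:
```python
from h import *
to([.521,.063,.15],[180,0,174.9])
```

```text
rot [ 0.04 -0.01  0.17] shift(cur axes) [-2.48  8.53  1.15] shift(target axes) [-2.34  8.58  1.12]
```

```bash
python3 -m jog '0.04 0 0.17 -0.1 0.4 0 0.1;0 0 0 -0.25 0.9 0 0.1;0 0 0 -0.25 0.9 0 0.1;0 0 0 -0.25 0.9 0 0.1;0 0 0 -0.25 0.9 0 0.1;0 0 0 -0.25 0.9 0 0.1;0 0 0 -0.25 0.9 0 0.1;0 0 0 -0.25 0.9 0 0.1'
python3 -m jog '0 0 0 -0.25 0.9 0.2 0.1;0 0 0 -0.2 0.6 0.3 0.1;0 0 0 0 0 0 0.1;0 0 0 0 0 0 0.1'
python3 - <<'E'
from h import *
to([.521,.063,.13],[180,0,174.9])
E
```

```text
clock: 22.7
tool_pos: [0.4952, -0.0087, 0.1953]
orientation: [-180.0, -0.0, 174.9]
force: [-0.3, -0.1, 0.0]
opening: 0.0483
clock: 23.2
tool_pos: [0.5178, 0.0478, 0.1748]
orientation: [-180.0, -0.1, 174.9]
force: [-0.8, -0.2, 0.6]
opening: 0.0481
rot [-0.01 -0.01  0.  ] shift(cur axes) [-0.05  0.39  1.12] shift(target axes) [-0.05  0.39  1.12]
```

```bash
python3 -m jog '0 0 0 -0.05 0.2 0.3 0.1;0 0 0 0 0.19 0.5 0.1;0 0 0 0 0 0.4 0.1;0 0 0 0 0 0 0.1;0 0 0 0 0 0 0.1'
python3 - <<'E'
from h import *
to([.521,.063,.061],[180,0,174.9])
snap("scene","s15");snap("top","t15")
a=cv2.imread("pics/s15.png")[130:290,235:395];cv2.imwrite("pics/s15z.png",cv2.resize(a,None,fx=3.7,fy=3.7))
E
```

```text
clock: 23.82
tool_pos: [0.5218, 0.0634, 0.1276]
orientation: [-180.0, 0.0, 174.9]
force: [0.6, -0.1, -0.1]
opening: 0.0483
rot [-0.  0. -0.] shift(cur axes) [ 0.02 -0.01  1.67] shift(target axes) [ 0.02 -0.01  1.67]
```

View pics/s15z.png

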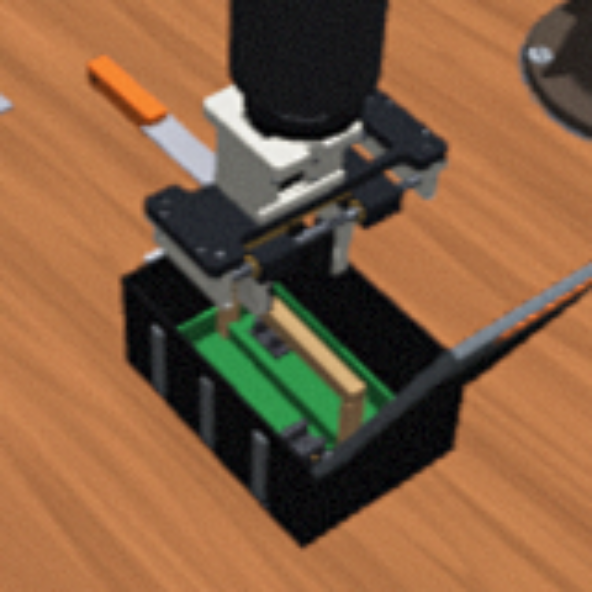

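```bash
python3 -m jog '0 0 0 0 0 0.3 0.1;0 0 0 0 0 0.5 0.1;0 0 0 0 0 0.5 0.1;0 0 0 0 0 0.25 0.1;0 0 0 0 0 0.1 0.1;0 0 0 0 0 0 0.1;0 0 0 0 0 0 0.1'
python3 -m jog '0 0 0 0 0 0 -0.3;0 0 0 0 0 0 -0.5;0 0 0 0 0 0 -0.7;0 0 0 0 0 0 -1;0 0 0 0 0 0 -1;0 0 0 0 0 0 -1;0 0 0 0 0 0 -1'
```

```text
clock: 24.8
tool_pos: [0.5219, 0.0638, 0.0619]
orientation: [180.0, 0.1, 174.9]
force: [-0.1, -0.4, -0.2]
opening: 0.0485
clock: 25.68
tool_pos: [0.5209, 0.0634, 0.0611]
orientation: [-180.0, -0.1, 174.9]
force: [-5.7, 1.0, 2.6]
opening: 0.0136
```

```bash
python3 -m jog '0 0 0 0 0 -0.05 -1;0 0 0 0 0 -0.15 -1;0 0 0 0 0 -0.25 -1;0 0 0 0 0 -0.2 -1;0 0 0 0 0 0 -1;0 0 0 0 0 0 -1'
python3 - <<'E'
from h import *
o=ctrl.get_obs();print(o["force"].round(1),o["moment"].round(2),o["opening"])
p,d,W=snap("scene","s16");snap("top","t16")
a=cv2.imread("pics/s16.png")[130:290,235:395];cv2.imwrite("pics/s16z.png",cv2.resize(a,None,fx=3.7,fy=3.7))
E
```

```text
clock: 26.42
tool_pos: [0.5214, 0.0636, 0.0873]
orientation: [180.0, -0.0, 174.9]
force: [0.2, 0.2, -4.9]
opening: 0.0139
[ 0.2  0.2 -4.9] [ 0.01  0.13 -0.07] 0.013871261333197745
```

View pics/s16z.png

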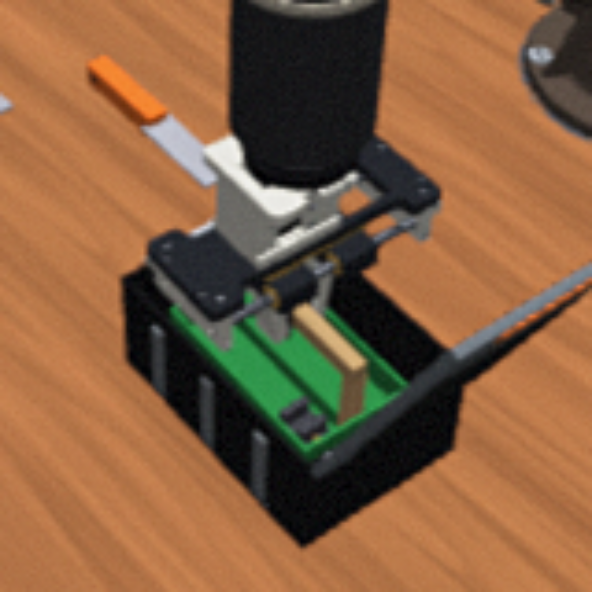

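```bash
python3 -m jog '0 0 0 0 0 -0.2 -1;0 0 0 0 0 -0.4 -1;0 0 0 0 0 -0.5 -1;0 0 0 0 0 -0.5 -1;0 0 0 0 0 -0.5 -1;0 0 0 0 0 -0.5 -1;0 0 0 0 0 -0.5 -1;0 0 0 0 0 -0.3 -1'
python3 -m jog '0 0 0 0 0 -0.15 -1;0 0 0 0 0 0 -1;0 0 0 0 0 0 -1;0 0 0 0 0 0 -1'
cat > lev.py <<'E'
from h import *
import sys;nm=sys.argv[1]
o=ctrl.get_obs();print(o["tool_pos"].round(4),o["orientation"].round(1),o["force"].round(1),o["moment"].round(2),o["opening"])
t=np.array([.089,.996]);nn=np.array([.996,-.089])
for n in("scene","top"):
    p,d,W=snap(n,nm+n[0]);hsv=cv2.cvtColor(p,cv2.COLOR_RGB2HSV);r=W[...,:2]-o["tool_pos"][:2];a=r@t;b=r@nn
    zf=o["tool_pos"][2]-.053
    g=(d>0)&(abs(a)<.085)&(abs(b)<.055)&(hsv[...,0]>45)&(hsv[...,0]<80)&(hsv[...,1]>100)&(abs(W[...,2]-zf)<.014)
    if g.sum()>50:
        A=np.c_[a[g],b[g],np.ones(g.sum())];z=W[g][:,2]
        for _ in range(4):
            s=np.linalg.lstsq(A,z,rcond=None)[0];k=abs(z-A@s)<.006;A,z=A[k],z[k]
        print(n,g.sum(),len(z),"slope y,x deg",np.degrees(s[:2]).round(2),"floor z",s[2].round(4),"expected",zf.round(4))
c=cv2.imread(f"pics/{nm}s.png")[90:290,235:435];e=cv2.imread(f"pics/{nm}t.png")[140:290,190:340]
cv2.imwrite(f"pics/{nm}z.png",np.hstack([cv2.resize(c,(400,400)),cv2.resize(e,(400,400))]))
E
python3 lev.py l1
```

```text
clock: 27.52
tool_pos: [0.5217, 0.0637, 0.2246]
orientation: [180.0, 0.1, 174.9]
force: [0.5, -0.2, -4.6]
opening: 0.0137
clock: 28.02
tool_pos: [0.5212, 0.0635, 0.2286]
orientation: [-180.0, -0.1, 174.9]
force: [-0.8, 0.3, -4.3]
opening: 0.0136
[0.5212 0.0635 0.2286] [-1.800e+02 -1.000e-01  1.749e+02] [-0.8  0.3 -4.3] [ 0.05  0.1  -0.02] 0.0136410786430662
scene 982 741 slope y,x deg [1.64 1.81] floor z 0.1771 expected 0.1756
top 445 378 slope y,x deg [-0.67 -1.05] floor z 0.1762 expected 0.1756
```

View pics/l1z.png

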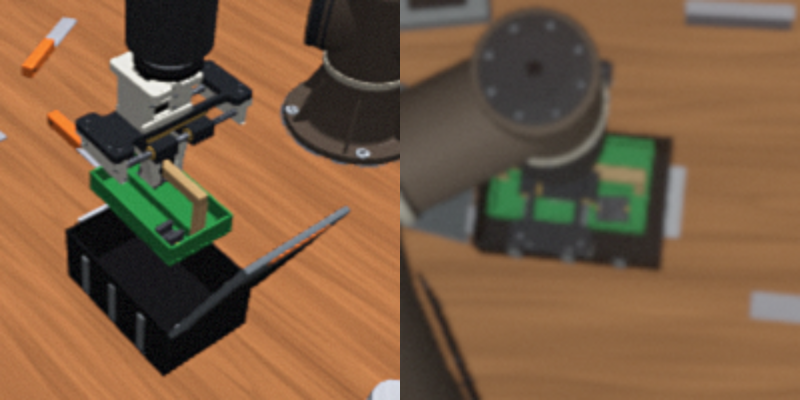

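The tray is up, roughly level, with both castings in it: one at scene crop (170,232), the other at top crop (612,208). I'll hold for a second and recheck drift, blade, lid and bystanders.

```bash
python3 -m jog '0 0 0 0 0 0 -1;0 0 0 0 0 0 -1;0 0 0 0 0 0 -1;0 0 0 0 0 0 -1;0 0 0 0 0 0 -1;0 0 0 0 0 0 -1;0 0 0 0 0 0 -1;0 0 0 0 0 0 -1' | tail -2
python3 lev.py l2
python3 - <<'E'
from h import *
for n in("chair_a","rail_offcut","battery","tin","blade","lid"):
  for c in("scene","top"):print(n,c,[(np.round(r["location"],3).tolist(),round(r["score"],2)) for r in nets.boxes_of(n,c)][:4])
E
```

```text
force: [-0.0, -0.6, -4.6]
opening: 0.0139
[0.5215 0.0636 0.2293] [-180.    -0.   174.9] [-0.  -0.6 -4.6] [ 0.01  0.11 -0.03] 0.013859577146680218
scene 990 748 slope y,x deg [1.7  1.87] floor z 0.1777 expected 0.1763
top 451 394 slope y,x deg [-0.18 -0.17] floor z 0.1774 expected 0.1763
chair_a scene []
chair_a top [([0.492, 0.017, 0.184], 0.62)]
rail_offcut scene [([0.761, -0.116, 0.027], 0.84)]
rail_offcut top [([0.753, -0.122, 0.032], 0.86)]
battery scene [([0.775, 0.25, 0.044], 0.94), ([0.535, 0.093, 0.045], 0.45)]
battery top [([0.758, 0.237, 0.045], 0.93)]
tin scene [([0.474, 0.405, 0.069], 0.88)]
tin top []
blade scene [([0.5, -0.432, 0.011], 0.81), ([0.402, -0.284, 0.024], 0.73), ([0.282, -0.494, 0.013], 0.61)]
blade top [([0.4, -0.229, 0.01], 0.81), ([0.255, -0.506, 0.012], 0.79), ([0.493, -0.428, 0.01], 0.73)]
lid scene [([0.573, 0.254, 0.256], 0.78)]
lid top [([0.499, 0.209, 0.167], 0.95), ([0.756, -0.123, 0.028], 0.6), ([0.398, -0.228, 0.012], 0.55), ([0.486, 0.041, 0.083], 0.25)]
```

View pics/l2s.png

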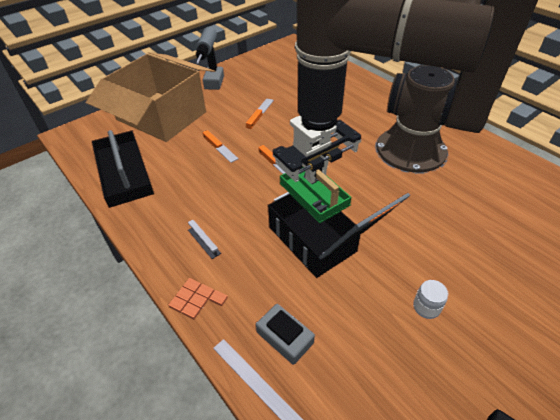

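The pose is steady. The tray underside is about 0.172 m up, roughly 77 mm above the rim. Lid, blade and bystanders are all where they should be, so I'm handing in.

```bash
python3 -c "
from plant import ctrl
print(ctrl.close_job(), ctrl.get_obs()['clock'])"
```

```text
the job is handed in; nothing more can be done
the job is handed in; nothing more can be done
```

The lid is fully open, levered with the blade alone. The tray was still in the gripper, steady above the box, when I handed in at about 30 s. The hand-in gave no verdict.

- **Lid:** I took the leftmost orange-handled blade, slid it into the slot and levered and lifted the lid along its arc to about 0.6 rad. It then swung open by itself, and the last picture shows it leaning back beyond the hinge end.
- **Blade:** It lies flat on the bench around (0.40, -0.23), about 80 mm clear of the box.
- **Tray:** The underside was about 77 mm above the rim, and the height was steady over the last second. Both castings were seen in it, though each camera showed only one. The network missed the one in the scene view, so I judged that one by eye. The load on the wrist was about 4.5 N.
- **Bystanders:** The rail offcut, battery and tin are where they were, within the networks' few millimetres.

**What did not go cleanly**
- While levering, the handle's rear end pressed on the bench (about 16 N at the wrist). The tip then touched what was probably the box's front wall (about 12.5 N). The blade turned about 5° in the grip, and I allowed for that when laying it down.
- The two cameras disagree on the tray's tilt, at about 1.8° (scene) and 0.2° (top). I put that down to depth noise, since the tool itself read level.

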